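# Sort the sampler parts into their trays

## Robot

A 7-joint arm with a two-finger parallel gripper is mounted at the origin on the work surface. World frame = base frame: x ahead of the robot, y to its left, z up, the work surface at z = 0. Lengths are in m, angles in rad, forces in N, time in s.
With the tool pointing down it reaches from about 0.4 to 0.85 m from the base axis. Payload 4.5 kg.
Tool frame: the origin (TCP) lies midway between the tips of the shut fingers; the grasp point (between the pads) lies 19 mm behind it; x points along the fingers, y is the direction in which the jaws open and shut, and the axes are right-handed (so a half turn about x gives the same grasp; the last joint's range is limited). The gripper opens to 88 mm and grips with 3 to 60 N. Pads are 18 mm wide; open, the fingers measure 123 mm over their backs; the gripper's body (75 mm by 187 mm) begins 45 mm behind the grasp point.
Start: joints at [1.301, 0.689, -0.195, 1.565, 0.157, 0.902, -0.215], TCP at [0.187, -0.596, 0.239] pointing down, gripper open.
Joint ranges: [-3.01, 3.01], [-0.46, 2.08], [-1.47, 1.51], [0.13, 2.56], [-1, 4.14], [0.04, 2.09], [-2.66, 2.66]. Speed limits (rad/s): [2.57, 2.57, 3.14, 3.14, 3.14, 3.14, 3.14].

## Interface

Orientations are given as a unit quaternion [x, y, z, w].
In Python, from plant import r gives the robot as it stands.
- The arm moves only by the tool arm_command, never from a script. Its argument "plan" is a list of rows, each a list of 5 numbers: the finger opening in m, from 0 to 0.0881, then the shift along the tool's x, y, z in m, then the turn about the tool's x in rad. In form: [[grip, dx, dy, dz, roll], ...]. A call has 1 to 12 rows; each row shifts and turns the commanded pose from where the row before left it, along the tool's axes as they then stand; what a row does not reach is not made up. A row lasts 1/8 s, in which the tool goes at most 62.5 mm and 10.7 degrees, less where a joint would pass 70% of its speed; a pose out of reach is approached as far as the arm can. A call is refused whole if a number of a shift passes 0.0625 or a number of a turn 0.188, either way. A call with a gripper value outside its range is refused whole. The fingers move at their own pace and stop on an object; "force" is the grip in N (left out, the last holds). Time passes only in rows, so rows that do not move let the fingers close. It gives the time, the measured TCP pose, the force and the opening at its end, in the units of the state.
- r.get_state(): the state, without advancing time (a new reading comes with each control period).
- r.snapshot(name): name is "scene" or "top"; returns (picture, depth): 400x640x3 uint8, red, green, blue; 400x640 float32, m along the optical axis (not along the pixel's ray), 0 where there is no reading.
- r.calibration(name): a dict with "fx", "fy", "cx", "cy" (pixels), "k1" (the pictures are not rectified: a ray, as slopes to the right and down, at radius r is drawn at 1 + k1 r^2 times it, then the intrinsics apply), "eye" and "orientation" of the camera in the world. Camera axes: x right, y down, z forward; pixel columns grow to the right and rows downward; lengths in m; the calibration is good to about 2 mm. A picture is of the moment at which its call begins. calibration takes no time and is no camera call.
- r.finish_job(): hands the job in, once; it reports no verdict.
The state is a dict: "clock": time; "q": joint angles; "qd": joint speeds; "joint_torque": joint torques, N m; "tool_pos": TCP position; "eef_rot": TCP orientation; "contact_force": force on the tool from outside, world axes, zero at the start; "moment": the same for the moment, N m; "opening": opening from 0.0 (shut) to 1.0 (fully open).
Only numpy, scipy, OpenCV 4.12 (cv2) and the standard library are available. Lean on these libraries where they do the work, as an engineer would, in place of code of your own. Each camera call takes 0.05 s, during which the arm holds its last target.

## Task

Servicing the sampler has left a mixed handful on the bench: two capped vials, two grooved roller wheels and a valve block. Put each of these five into the tray that already holds a sample of its kind, so that the vials end standing upright, the wheels lying flat and the block lying with its ports up, every piece resting on its tray's floor and none on top of another. Set each down without dropping it, keep the vials upright throughout, and leave the bottle and the screwdriver where they are.

Things in the scene. Friction and masses are not known exactly. Their poses are not given: they have to be found in the camera images.
- vial_a_c (a point): First capped amber-glass sample vial, a cylinder 28 mm in diameter and 58 mm tall in all (glass 42 mm, then a 20 mm neck and a white cap 24 mm in diameter), standing upright on the bench; about 50 g. This point is its centre, 29 mm above its underside; z is its axis.
- vial_b_c (a point): Second, identical capped amber-glass sample vial, a cylinder 28 mm in diameter and 58 mm tall in all (glass 42 mm, then a 20 mm neck and a white cap 24 mm in diameter), standing upright on the bench; about 50 g. This point is its centre, 29 mm above its underside; z is its axis.
- wheel_a_c (a point): First grooved steel roller wheel lying flat like a spool: 40 mm in diameter, 26 mm tall, with a groove 28 mm in diameter round its waist between two 8 mm flanges; about 110 g. This point is its centre, 13 mm above its underside; z is its axis.
- wheel_b_c (a point): Second, identical grooved steel roller wheel lying flat like a spool: 40 mm in diameter, 26 mm tall, with a groove 28 mm in diameter round its waist between two 8 mm flanges; about 110 g. This point is its centre, 13 mm above its underside; z is its axis.
- block_c (a point): Aluminium valve block: a cuboid 50 mm (x) by 26 mm (y) by 26 mm tall, lying on the bench, with two round steel ports (14 mm in diameter, 6 mm tall) on its top, 26 mm apart along x; about 90 g. This point is the cuboid's centre, 13 mm above its underside; z points up through the ports.
- tray_vials: Vial tray. Shallow white open tray, fixed to the bench, 130 mm (its x) by 140 mm (its y), rim 14 mm above the bench, walls and floor 4 mm thick. Origin: centre of its underside, on the bench. A vial like the loose ones, standing upright, is fixed in it for good as the sample of its kind, centred at x = +43 mm, y = 0 on the tray's floor; the rest of the floor is free. The three trays are alike but for the sample in them, and change places.
- tray_wheels: Wheel tray. Shallow white open tray, fixed to the bench, 130 mm (its x) by 140 mm (its y), rim 14 mm above the bench, walls and floor 4 mm thick. Origin: centre of its underside, on the bench. A roller wheel like the loose ones, lying flat, is fixed in it for good as the sample of its kind, centred at x = +43 mm, y = 0 on the tray's floor; the rest of the floor is free. The three trays are alike but for the sample in them, and change places.
- tray_block: Block tray. Shallow white open tray, fixed to the bench, 130 mm (its x) by 140 mm (its y), rim 14 mm above the bench, walls and floor 4 mm thick. Origin: centre of its underside, on the bench. A valve block like the loose one, ports up and its length along the tray's y, is fixed in it for good as the sample of its kind, centred at x = +43 mm, y = 0 on the tray's floor; the rest of the floor is free. The three trays are alike but for the sample in them, and change places.
- bottle: Bystander: white plastic bottle with a blue cap, 56 mm in diameter, 120 mm tall, standing. Origin: centre of its underside.
- screwdriver: Bystander: screwdriver 170 mm long lying on the bench along its x, handle to -x, less than 40 mm high. Origin: under its middle.

How it is judged:
At the end, for the whole second after the job is handed in: Vials in the vial tray, wheels in the wheel tray, block in the block tray: each centre within 58 mm (x) and 63 mm (y) of its tray's centre, at its resting height on the tray's floor within 5 mm, upright (block: ports up) within 0.15 rad, at rest and let go (x of vial_a_c in the frame of tray_vials between -0.058 and 0.058 m and y of vial_a_c in the frame of tray_vials between -0.063 and 0.063 m and z of vial_a_c in the frame of tray_vials between 0.028 and 0.038 m and angle between each of vial_a_c, vial_b_c, wheel_a_c, wheel_b_c, block_c's own z axis and vertical below 0.15 rad and linear speed of each of vial_a, vial_b, wheel_a, wheel_b, block below 0.02 m/s and contact force between the fingers and vial_a below 0.1 N and x of vial_b_c in the frame of tray_vials between -0.058 and 0.058 m and y of vial_b_c in the frame of tray_vials between -0.063 and 0.063 m and z of vial_b_c in the frame of tray_vials between 0.028 and 0.038 m and contact force between the fingers and vial_b below 0.1 N and x of wheel_a_c in the frame of tray_wheels between -0.058 and 0.058 m and y of wheel_a_c in the frame of tray_wheels between -0.063 and 0.063 m and z of wheel_a_c in the frame of tray_wheels between 0.012 and 0.022 m and contact force between the fingers and wheel_a below 0.1 N and x of wheel_b_c in the frame of tray_wheels between -0.058 and 0.058 m and y of wheel_b_c in the frame of tray_wheels between -0.063 and 0.063 m and z of wheel_b_c in the frame of tray_wheels between 0.012 and 0.022 m and contact force between the fingers and wheel_b below 0.1 N and x of block_c in the frame of tray_block between -0.058 and 0.058 m and y of block_c in the frame of tray_block between -0.063 and 0.063 m and z of block_c in the frame of tray_block between 0.012 and 0.022 m and contact force between the fingers and block below 0.1 N); the robot touches nothing.
It fails at once if a piece is dropped from more than about 20 mm (falls faster than 0.6 m/s out of the fingers) ((linear speed of vial_a above 0.6 m/s and contact force between the fingers and vial_a below 0.05 N) or (linear speed of vial_b above 0.6 m/s and contact force between the fingers and vial_b below 0.05 N) or (linear speed of wheel_a above 0.6 m/s and contact force between the fingers and wheel_a below 0.05 N) or (linear speed of wheel_b above 0.6 m/s and contact force between the fingers and wheel_b below 0.05 N) or (linear speed of block above 0.6 m/s and contact force between the fingers and block below 0.05 N)).
It fails at once if a vial is tipped more than 45 degrees from upright (angle between any of vial_a_c, vial_b_c's own z axis and vertical above 0.785 rad).
It fails at once if the bottle or the screwdriver is moved more than 20 mm (distance of any of bottle, screwdriver from where it was at the start of the episode above 0.02 m).
It also fails if it takes over 120 s, if anything falls off the work surface, if the arm or the gripper's body presses on something with over 40 N, if the wrist force passes 120 N, or if a joint passes its speed limit or range.

## Working session

There is one attempt and no reset: what is moved stays moved. The work goes in short steps, Python scripts to look and compute and a tool call to move; the robot and the scene stay as the last step left them, time stands still between calls to the robot, and variables do not carry over. Pictures are saved under pics/ and viewed, and the job is handed in when it is done.

Besides the shell and the picture viewer there is one more tool, called after "Emit:" as name([rows], argument=value, ...), one row to a line, values as JSON. arm_command: Moves the arm, as the interface text tells. Its arguments: {"type":"object","properties":{"plan":{"type":"array","items":{"type":"array","items":{"type":"number"}}},"force":{"type":"number"}},"required":["plan"]}

```bash
mkdir -p pics; ls; python3 - <<'E'
from plant import r
import cv2,numpy as np
print(r.get_state())
for n in("scene","top"):
    p,d=r.snapshot(n); cv2.imwrite(f"pics/{n}0.png",p[:,:,::-1]); np.savez(f"pics/{n}0.npz",p=p,d=d); print(n,r.calibration(n))
E
```

```text
pics
{'clock': 0.0, 'q': array([ 1.30079088,  0.68999873, -0.19446897,  1.56635446,  0.15727332,
        0.9024797 , -0.21509123]), 'qd': array([ 0.00214546,  0.0004448 , -0.00070517,  0.00017124,  0.00183316,
        0.00280569, -0.00150445]), 'joint_torque': array([-4.26427032e-04, -5.27568948e+01, -1.26658592e+00, -1.53433120e+01,
       -5.24848409e-02,  6.52545306e-03,  1.68167267e-04]), 'tool_pos': array([ 0.18671644, -0.59579059,  0.2378969 ]), 'eef_rot': array([-0.69881437, -0.10765277,  0.69910923, -0.106375  ]), 'contact_force': array([1.19365394, 0.13828364, 0.49096726]), 'moment': array([ 0.00960917, -0.02053341, -0.04307695]), 'opening': 0.9973144662340687}
scene {'fx': 474.6694724122583, 'fy': 474.6694724122583, 'cx': 322.4736693575667, 'cy': 197.10810339206554, 'k1': -0.0033179017042866098, 'eye': array([1.22595504, 0.40015828, 0.86774835]), 'orientation': array([ 0.43818897,  0.81761443, -0.32753265, -0.17949772])}
top {'fx': 479.9990610494665, 'fy': 479.9990610494665, 'cx': 323.7036462375143, 'cy': 193.66195155538526, 'k1': -0.07098283752710435, 'eye': array([0.49280353, 0.00836934, 1.27632387]), 'orientation': array([ 0.71127214, -0.70198728,  0.02832489, -0.0224388 ])}
```

View pics/top0.png

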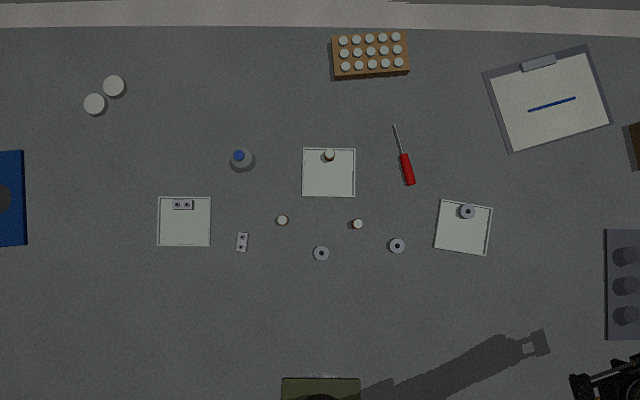

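View pics/scene0.png

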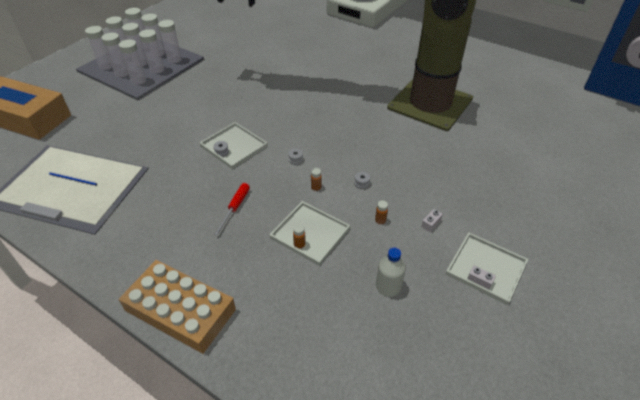

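The top view shows vials at about (282,220) and (357,224), wheels at (321,253) and (397,245), and the block at (242,242). The trays are vial (329,172), wheel (464,227) and block (184,221), with the bottle at (242,160) and the screwdriver at (405,155). Next I measure these from depth.

```bash
cat > h.py <<'E'
import numpy as np,cv2
from scipy.spatial.transform import Rotation as R
def cloud(r,n,d):
    c=r.calibration(n)
    K=np.array([[c['fx'],0,c['cx']],[0,c['fy'],c['cy']],[0,0,1]])
    v,u=np.mgrid[:400,:640]
    pts=np.stack([u,v],-1).reshape(-1,1,2).astype(float)
    n_=cv2.undistortPoints(pts,K,np.array([c['k1'],0,0,0,0])).reshape(400,640,2)
    P=np.dstack([n_*d[...,None],d])
    return P@R.from_quat(c['orientation']).as_matrix().T+c['eye']
E
python3 - <<'E'
from plant import r
from h import *
z=np.load('pics/top0.npz');P=cloud(r,'top',z['d']);H=P[...,2].copy();H[z['d']==0]=0
print(np.median(H[260:300,150:280]),np.median(H[100:130,200:300]),np.std(H[260:300,150:280]))
m=((H>0.007)).astype(np.uint8); m[:115]=0;m[300:]=0;m[:,:130]=0;m[:,520:]=0
n,l,s,c=cv2.connectedComponentsWithStats(m)
for i in range(1,n):
    if s[i,4]<8: continue
    q=P[l==i]; top=q[q[:,2]>q[:,2].max()-.006]
    print(i,s[i,:5],c[i].round(1),'zmax',q[:,2].max().round(4),'topc',top.mean(0).round(4),'ext',(np.ptp(top,axis=0)*1000).round(1), 'rect',[np.round(a,4) for a in cv2.minAreaRect(q[:,:2].astype(np.float32))])
E
```

```text
-0.0005809104900966755 -0.0007244031397363182 0.002550369996817277
21 [393 123  23  63 382] [405.2 163.1] zmax 0.0311 topc [ 0.6491 -0.2223  0.027 ] ext [73.8 29.1  6. ] rect [array([ 0.6932, -0.2092]), array([0.1695, 0.0257]), np.float64(16.6123)]
45 [515 136   5   5   8] [517.5 137.9] zmax 0.01 topc [ 0.7431 -0.5262  0.0078] ext [10.6 11.2  3. ] rect [array([ 0.7436, -0.5257]), array([0.0116, 0.006 ]), np.float64(45.4351)]
57 [230 147  26  24 466] [242.6 158.5] zmax 0.124 topc [0.6689 0.2108 0.1203] ext [25.2 24.2  5.9] rect [array([0.6682, 0.2091]), array([0.0536, 0.0547]), np.float64(5.7793)]
58 [303 147  53  31 240] [332.2 153.4] zmax 0.0674 topc [ 0.6854 -0.0115  0.0632] ext [19.  20.4  5.9] rect [array([ 0.6687, -0.0138]), array([0.1388, 0.0781]), np.float64(89.4408)]
70 [302 153  53  44 198] [323.4 186.4] zmax 0.0193 topc [ 0.6013 -0.0008  0.0153] ext [114.  138.3   6. ] rect [array([ 0.6346, -0.0124]), array([0.1144, 0.1382]), np.float64(0.4938)]
190 [157 196  55  51 368] [181.3 220.6] zmax 0.0202 topc [0.5071 0.3734 0.0161] ext [129.9 140.9   6. ] rect [array([0.5063, 0.367
[... 605 characters left out ...]
11  98] [356.6 223.2] zmax 0.0628 topc [ 0.5076 -0.0878  0.0585] ext [20.3 23.1  6. ] rect [array([ 0.5073, -0.0868]), array([0.0258, 0.0256]), np.float64(0.6885)]
314 [236 232  13  20 207] [241.4 241.5] zmax 0.0384 topc [0.456  0.2115 0.0346] ext [33.5 13.1  5.7] rect [array([0.4552, 0.2116]), array([0.0263, 0.0497]), np.float64(83.4755)]
348 [389 238  16  16 194] [396.4 245.3] zmax 0.0316 topc [ 0.4497 -0.1931  0.0276] ext [36.3 36.9  6. ] rect [array([ 0.4505, -0.1929]), array([0.038 , 0.0386]), np.float64(27.5271)]
377 [314 245  15  16 189] [321.  252.5] zmax 0.0323 topc [0.4295 0.0041 0.0277] ext [38.7 36.3  6. ] rect [array([0.4298, 0.0035]), array([0.0389, 0.0364]), np.float64(0.695)]
```

```bash
python3 - <<'E'
import cv2
p=cv2.imread('pics/top0.png')[110:270,150:500]
p=cv2.convertScaleAbs(p,alpha=1.5)
cv2.imwrite('pics/crop0.png',cv2.resize(p,None,fx=2.28,fy=2.28,interpolation=cv2.INTER_CUBIC))
E
```

```text
(no output)
```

View pics/crop0.png

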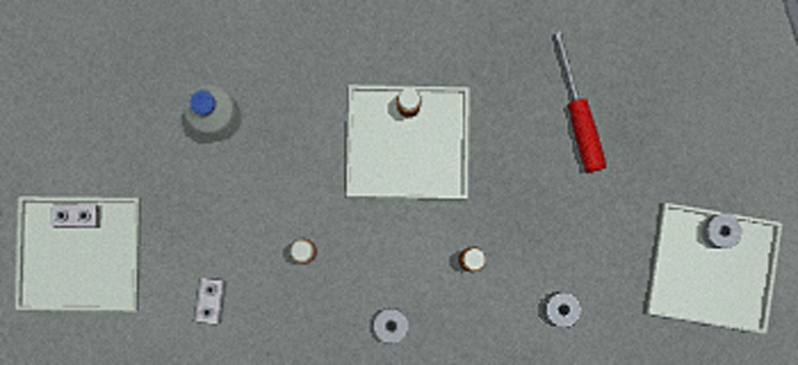

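```bash
cat >> h.py <<'E'
import math
def go(r,x=None,y=None,z=None,yaw=None):
    """print needed roll, then shifts in tool axes (after roll). yaw=jaw axis yaw deg mod 180"""
    s=r.get_state();A=R.from_quat(s['eef_rot']).as_matrix();p=s['tool_pos']
    cy=math.degrees(math.atan2(A[1,1],A[0,1]))
    d=0
    if yaw is not None: d=(yaw-cy+90)%180-90
    B=R.from_euler('z',d,degrees=True).as_matrix()@A
    t=np.array([p[i] if v is None else v for i,v in enumerate((x,y,z))])
    print('t',round(s['clock'],2),'tcp',p.round(4),'tilt',round(math.degrees(math.acos(-A[2,0])),2),'jawyaw',round(cy,1),'q7',round(s['q'][6],2),'op mm',round(s['opening']*88,1),'F',s['contact_force'].round(1))
    print(' roll',round(-math.radians(d),3),' shift',(B.T@(t-p)).round(4))
E
python3 - <<'E'
from plant import r
from h import *
z=np.load('pics/top0.npz');P=cloud(r,'top',z['d']);c=r.calibration('top')
hsv=cv2.cvtColor(z['p'],cv2.COLOR_RGB2HSV)
m=((hsv[...,1]<45)&(hsv[...,2]>125)).astype(np.uint8); 
m=cv2.morphologyEx(m,cv2.MORPH_CLOSE,np.ones((5,5)))
n,l,s,_=cv2.connectedComponentsWithStats(m)
for i in range(1,n):
    if s[i,4]<1200 or s[i,1]>300 or s[i,1]<100: continue
    cs,_=cv2.findContours((l==i).astype(np.uint8),cv2.RETR_EXTERNAL,cv2.CHAIN_APPROX_NONE)
    uv=max(cs,key=len)[:,0,:]
    eye=c['eye']; q=[]
    for u,v in uv:
        w=P[v,u]
        if z['d'][v,u]==0: continue
        q.append(eye+(w-eye)*(eye[2]-.014)/(eye[2]-w[2]))
    print(s[i],cv2.minAreaRect(np.array(q)[:,:2].astype(np.float32)))
go(r,.450,-.193,.15,-98.5)
E
```

```text
[ 302  148   53   49 2438] ((0.6417573094367981, -0.012347280979156494), (0.12799692153930664, 0.13742300868034363), 0.4526187777519226)
[ 157  197   53   49 2220] ((0.5065732598304749, 0.3683614432811737), (0.12652546167373657, 0.13776132464408875), 0.7841471433639526)
[ 435  199   58   57 2249] ((0.4999011158943176, -0.372855007648468), (0.1387326717376709, 0.12942557036876678), 81.18785095214844)
t 0.1 tcp [ 0.1867 -0.5959  0.238 ] tilt 0.1 jawyaw -72.6 q7 -0.22 op mm 88.0 F [-0.4 -0.2  0.3]
 roll 0.452  shift [ 0.0887 -0.4372 -0.2008]
```

Emit:
arm_command([
  [0.07, 0, 0, 0, -0.186],
  [0.07, 0, 0, 0, -0.186],
  [0.07, 0, 0, 0, -0.186],
  [0.07, 0, 0, 0, -0.186],
  [0.07, 0, 0, 0, -0.186],
  [0.07, 0, 0, 0, -0.186],
], force=20)

```text
clock: 0.85
tool_pos: [0.1867, -0.5961, 0.2382]
eef_rot: [0.535, 0.463, -0.535, 0.462]
contact_force: [0.3, -0.2, -0.7]
opening: 0.793
```

```bash
python3 -c "
from plant import r
from h import *
go(r,.450,-.193,.1,-8.5)"
```

```text
t 0.85 tcp [ 0.1867 -0.5961  0.2382] tilt 0.06 jawyaw -8.3 q7 0.69 op mm 69.8 F [ 0.3 -0.2 -0.7]
 roll 0.003  shift [ 0.1385  0.2009 -0.4374]
```

Emit:
arm_command([
  [0.07, 0.0126, 0.0183, -0.0398, 0],
  [0.07, 0.0126, 0.0183, -0.0398, 0],
  [0.07, 0.0126, 0.0183, -0.0398, 0],
  [0.07, 0.0126, 0.0183, -0.0398, 0],
  [0.07, 0.0126, 0.0183, -0.0398, 0],
  [0.07, 0.0126, 0.0183, -0.0398, 0],
  [0.07, 0.0126, 0.0183, -0.0398, 0],
  [0.07, 0.0126, 0.0183, -0.0398, 0],
  [0.07, 0.0126, 0.0183, -0.0398, 0],
  [0.07, 0.0126, 0.0183, -0.0398, 0],
  [0.07, 0.0126, 0.0183, -0.0398, 0],
  [0.07, 0, 0, 0, 0],
])

```text
clock: 2.35
tool_pos: [0.4541, -0.1895, 0.0994]
eef_rot: [0.535, 0.463, -0.534, 0.462]
contact_force: [-0.9, -0.8, 0.7]
opening: 0.792
```

```bash
python3 -c "
from plant import r
from h import *
go(r,.450,-.193,.004,-8.5)"
```

```text
t 2.35 tcp [ 0.4541 -0.1895  0.0994] tilt 0.17 jawyaw -8.2 q7 -0.34 op mm 69.7 F [-0.9 -0.8  0.7]
 roll 0.005  shift [ 0.0953 -0.0036  0.0044]
```

Emit:
arm_command([
  [0.07, 0.03, 0, 0, 0],
  [0.07, 0.02, 0, 0, 0],
  [0.07, 0.01, 0, 0, 0],
  [0.07, 0, 0, 0, 0],
])

```text
clock: 2.85
tool_pos: [0.4512, -0.1944, 0.0398]
eef_rot: [-0.536, -0.461, 0.537, -0.46]
contact_force: [-0.7, 0.2, -0.3]
opening: 0.792
```

```bash
python3 -c "
from plant import r
from h import *
go(r,.450,-.193,.004,-8.5)"
```

```text
t 2.85 tcp [ 0.4512 -0.1944  0.0398] tilt 0.07 jawyaw -8.7 q7 -0.38 op mm 69.7 F [-0.7  0.2 -0.3]
 roll -0.003  shift [ 0.0358 -0.0014 -0.0012]
```

Emit:
arm_command([
  [0.07, 0.02, -0.001, 0, 0],
  [0.07, 0.0155, 0, -0.001, 0],
  [0.07, 0, 0, 0, 0],
  [0.03, 0, 0, 0, 0],
  [0.03, 0, 0, 0, 0],
  [0.03, 0, 0, 0, 0],
  [0.03, 0, 0, 0, 0],
  [0.03, 0, 0, 0, 0],
], force=25)

```text
clock: 3.85
tool_pos: [0.4513, -0.1929, 0.005]
eef_rot: [0.536, 0.461, -0.536, 0.461]
contact_force: [-0.4, -0.4, 5.4]
opening: 0.441
```

```bash
python3 -c "
from plant import r
from h import *
go(r,.450,-.193,.004,-8.5)"
```

```text
t 3.85 tcp [ 0.4513 -0.1929  0.005 ] tilt 0.05 jawyaw -8.7 q7 -0.41 op mm 38.9 F [-0.4 -0.4  5.4]
 roll -0.003  shift [ 0.001  -0.0013  0.0003]
```

Emit:
arm_command([
  [0.03, -0.015, 0, 0, 0],
  [0.03, -0.025, 0, 0, 0],
  [0.03, -0.02, 0, 0, 0],
  [0.03, 0, 0, 0, 0],
])

```text
clock: 4.35
tool_pos: [0.4517, -0.1931, 0.0661]
eef_rot: [0.537, 0.46, -0.536, 0.462]
contact_force: [0.7, 1.1, -1.1]
opening: 0.441
```

```bash
python3 -c "
from plant import r
from h import *
go(r,.4832,-.4039,.062,-8.5)"
```

```text
t 4.35 tcp [ 0.4517 -0.1931  0.0661] tilt 0.16 jawyaw -8.7 q7 -0.38 op mm 38.8 F [ 0.7  1.1 -1.1]
 roll -0.003  shift [0.0044 0.0623 0.2038]
```

Emit:
arm_command([
  [0.03, 0, 0.004, 0.013, 0],
  [0.03, 0, 0.009, 0.03, 0],
  [0.03, 0, 0.013, 0.042, 0],
  [0.03, 0, 0.013, 0.042, 0],
  [0.03, 0, 0.012, 0.04, 0],
  [0.03, 0, 0.0075, 0.024, 0],
  [0.03, 0, 0.004, 0.013, 0],
  [0.03, 0, 0, 0, 0],
  [0.03, 0, 0, 0, 0],
])

```text
clock: 5.48
tool_pos: [0.4821, -0.402, 0.0643]
eef_rot: [0.536, 0.462, -0.536, 0.461]
contact_force: [0.1, -1.2, -0.7]
opening: 0.441
```

```bash
python3 -c "
from plant import r
from h import *
go(r,.4832,-.4039,.010,-8.5)"
```

```text
t 5.47 tcp [ 0.4821 -0.402   0.0643] tilt 0.1 jawyaw -8.5 q7 0.01 op mm 38.8 F [ 0.1 -1.2 -0.7]
 roll -0.001  shift [0.0543 0.0014 0.0018]
```

Let me look once to verify the tray geometry beneath the held wheel before lowering.

Emit:
arm_command([
  [0.03, 0.018, 0.001, 0.001, 0],
  [0.03, 0.014, 0, 0, 0],
  [0.03, 0, 0, 0, 0],
])

```text
clock: 5.85
tool_pos: [0.4818, -0.4038, 0.0307]
eef_rot: [-0.536, -0.462, 0.537, -0.46]
contact_force: [-0.3, 0.2, -0.8]
opening: 0.439
```

```bash
python3 -c "
from plant import r
from h import *
go(r,.4832,-.4039,.010,-8.5)
p,d=r.snapshot('scene')
p=p[:,:,::-1]
cv2.imwrite('pics/s1.png',cv2.resize(p[80:200,150:330],None,fx=4,fy=4,interpolation=cv2.INTER_CUBIC))"
```

```text
t 5.85 tcp [ 0.4818 -0.4038  0.0307] tilt 0.22 jawyaw -8.6 q7 -0.01 op mm 38.6 F [-0.3  0.2 -0.8]
 roll -0.002  shift [ 0.0207  0.0015 -0.0001]
```

View pics/s1.png

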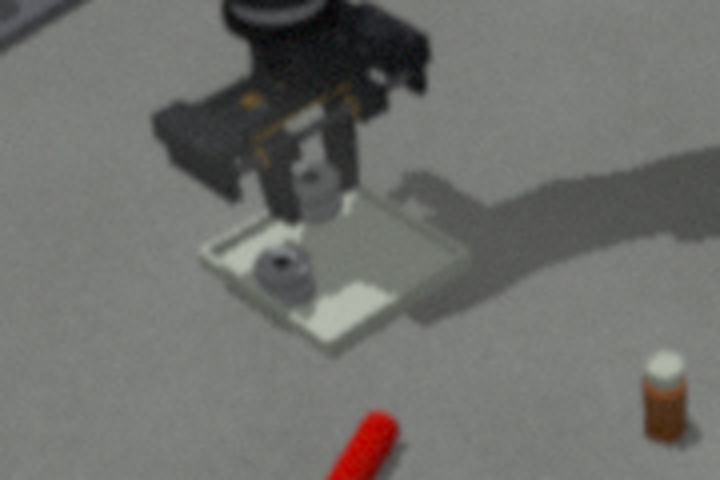

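The crop shows the wheel held flat over the tray's far corner at (318,190), clear of the sample at (285,272). Now I lower it.

Emit:
arm_command([
  [0.03, 0.008, 0.001, 0, 0],
  [0.03, 0.006, 0, 0, 0],
  [0.03, 0.004, 0, 0, 0],
  [0.03, 0.002, 0, 0, 0],
  [0.03, 0, 0, 0, 0],
])

```text
clock: 6.52
tool_pos: [0.4839, -0.4051, 0.0126]
eef_rot: [-0.536, -0.461, 0.536, -0.461]
contact_force: [0.6, 0.2, -1.2]
opening: 0.443
```

Emit:
arm_command([
  [0.03, 0.0015, 0, 0, 0],
  [0.03, 0.0015, 0, 0, 0],
  [0.03, 0, 0, 0, 0],
])

```text
clock: 6.9
tool_pos: [0.4839, -0.4051, 0.0096]
eef_rot: [-0.536, -0.461, 0.536, -0.461]
contact_force: [-0.6, 0.5, -1.4]
opening: 0.441
```

Emit:
arm_command([
  [0.042, 0.0005, 0, 0, 0],
  [0.05, 0, 0, 0, 0],
  [0.05, 0, 0, 0, 0],
  [0.05, -0.02, 0, 0, 0],
  [0.05, -0.03, 0, 0, 0],
  [0.06, -0.03, 0, 0, 0],
  [0.07, 0, 0, 0, 0],
  [0.07, 0, 0, 0, 0],
])

```text
clock: 7.9
tool_pos: [0.4837, -0.4051, 0.0895]
eef_rot: [-0.536, -0.461, 0.536, -0.461]
contact_force: [-0.5, 0.5, -0.3]
opening: 0.792
```

```bash
python3 -c "
from plant import r
from h import *
go(r,.4298,.0038,.1,-8.5)
p,d=r.snapshot('scene')
p=p[:,:,::-1]
cv2.imwrite('pics/s2.png',cv2.resize(p[80:200,150:330],None,fx=4,fy=4,interpolation=cv2.INTER_CUBIC))"
```

```text
t 7.9 tcp [ 0.4837 -0.4051  0.0895] tilt 0.02 jawyaw -8.7 q7 0.03 op mm 69.7 F [-0.5  0.5 -0.3]
 roll -0.003  shift [-0.0106 -0.1137 -0.3965]
```

View pics/s2.png

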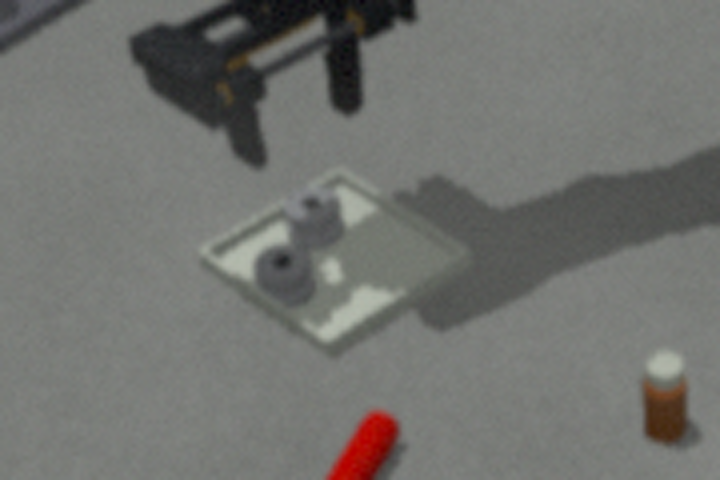

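The first wheel lies flat in the tray at (313,222). On to the second.

Emit:
arm_command([
  [0.07, 0, -0.006, -0.02, 0],
  [0.07, 0, -0.0115, -0.04, 0],
  [0.07, 0, -0.0135, -0.047, 0],
  [0.07, 0, -0.0135, -0.047, 0],
  [0.07, 0, -0.0135, -0.047, 0],
  [0.07, 0, -0.0135, -0.047, 0],
  [0.07, 0, -0.0135, -0.047, 0],
  [0.07, 0, -0.0135, -0.047, 0],
  [0.07, 0, -0.0105, -0.036, 0],
  [0.07, 0, -0.005, -0.018, 0],
  [0.07, 0, 0, 0, 0],
  [0.07, 0, 0, 0, 0],
])

```text
clock: 9.45
tool_pos: [0.4306, 0.0024, 0.0888]
eef_rot: [-0.536, -0.46, 0.537, -0.461]
contact_force: [-0.2, -0.1, -0.4]
opening: 0.792
```

```bash
python3 -c "
from plant import r
from h import *
go(r,.4298,.0038,.005,-8.5)"
```

```text
t 9.45 tcp [0.4306 0.0024 0.0888] tilt 0.08 jawyaw -8.7 q7 -0.73 op mm 69.7 F [-0.2 -0.1 -0.4]
 roll -0.004  shift [ 0.0838 -0.001  -0.0014]
```

Emit:
arm_command([
  [0.07, 0.03, -0.001, -0.001, 0],
  [0.07, 0.03, 0, 0, 0],
  [0.07, 0.015, 0, 0, 0],
  [0.07, 0.008, 0, 0, 0],
  [0.07, 0, 0, 0, 0],
  [0.03, 0, 0, 0, 0],
  [0.03, 0, 0, 0, 0],
  [0.03, 0, 0, 0, 0],
  [0.03, 0, 0, 0, 0],
  [0.03, 0, 0, 0, 0],
])

```text
clock: 10.7
tool_pos: [0.4326, 0.0027, 0.0378]
eef_rot: [-0.533, -0.461, 0.539, -0.461]
contact_force: [-0.0, -0.6, 0.4]
opening: 0.345
```

```bash
python3 -c "
from plant import r
from h import *
go(r,.4298,.0038,.005,-8.5)"
```

```text
t 10.7 tcp [0.4326 0.0027 0.0378] tilt 0.51 jawyaw -8.6 q7 -1.57 op mm 30.3 F [-0.  -0.6  0.4]
 roll -0.002  shift [ 0.0328 -0.0027 -0.0009]
```

The descent stopped short at z = 0.038, with the fingers closed above the wheel and no contact. I'll check the joints.

```bash
python3 -c "
from plant import r
from h import *
s=r.get_state();print(s['q'].round(3),np.linalg.norm(s['tool_pos'][:2]))"
```

```text
[-0.087  0.872 -0.048  2.266  1.304  0.043 -1.573] 0.43259982507700295
```

Joint 6 is at its lower stop, so this is the inner wrist limit, with joint 5 starting to flip. I'll go up and pre-roll so joint 7 has room for the flip, since the wheel is round. Then I'll descend slowly.

Emit:
arm_command([
  [0.07, -0.02, 0, 0, 0],
  [0.07, -0.03, 0, 0, -0.18],
  [0.07, 0, 0, 0, -0.18],
  [0.07, 0, 0, 0, -0.18],
  [0.07, 0, 0, 0, -0.18],
  [0.07, 0, 0, 0, -0.18],
  [0.07, 0, 0, 0, -0.18],
  [0.07, 0, 0, 0, -0.18],
  [0.07, 0, 0, 0, -0.18],
  [0.07, 0, 0, 0, -0.18],
  [0.07, 0, 0, 0, -0.18],
  [0.07, 0, 0, 0, 0],
])

```text
clock: 12.2
tool_pos: [0.4331, 0.0028, 0.0843]
eef_rot: [-0.022, 0.709, 0.018, 0.705]
contact_force: [-0.4, 0.4, -0.6]
opening: 0.797
```

```bash
python3 -c "
from plant import r
from h import *
go(r,.4298,.0038,.03)
print(r.get_state()['q'].round(3))"
```

```text
t 12.2 tcp [0.4331 0.0028 0.0843] tilt 0.5 jawyaw 93.3 q7 0.22 op mm 70.1 F [-0.4  0.4 -0.6]
 roll -0.0  shift [ 0.0543  0.0015 -0.0029]
[ 0.352  0.873 -0.782  2.229  1.248  0.611  0.224]
```

Emit:
arm_command([
  [0.07, 0.01, 0, -0.003, 0],
  [0.07, 0.015, 0.001, 0, 0],
  [0.07, 0.015, 0, 0, 0],
  [0.07, 0.01, 0, 0, 0],
  [0.07, 0, 0, 0, 0],
  [0.07, 0, 0, 0, 0],
])

```text
clock: 12.95
tool_pos: [0.4301, 0.0035, 0.0348]
eef_rot: [-0.023, 0.709, 0.018, 0.705]
contact_force: [0.8, 0.6, 0.3]
opening: 0.797
```

```bash
python3 -c "
from plant import r
from h import *
go(r,.4298,.0038,.005)
print(r.get_state()['q'].round(3))"
```

```text
t 12.95 tcp [0.4301 0.0035 0.0348] tilt 0.47 jawyaw 93.3 q7 0.02 op mm 70.2 F [0.8 0.6 0.3]
 roll -0.0  shift [ 0.0298  0.0005 -0.0001]
[ 0.309  0.971 -0.715  2.254  1.478  0.58   0.017]
```

Now it goes down freely.

Emit:
arm_command([
  [0.07, 0.013, 0, 0, 0],
  [0.07, 0.012, 0, 0, 0],
  [0.07, 0.005, 0, 0, 0],
  [0.07, 0, 0, 0, 0],
  [0.03, 0, 0, 0, 0],
  [0.03, 0, 0, 0, 0],
  [0.03, 0, 0, 0, 0],
  [0.03, 0, 0, 0, 0],
  [0.03, 0, 0, 0, 0],
])

```text
clock: 14.08
tool_pos: [0.4299, 0.0032, 0.0046]
eef_rot: [-0.023, 0.709, 0.019, 0.705]
contact_force: [0.3, -0.2, 2.3]
opening: 0.441
```

```bash
python3 -c "
from plant import r
from h import *
go(r,.4298,.0038,.005)
print(r.get_state()['q'].round(3))"
```

```text
t 14.07 tcp [0.4299 0.0032 0.0046] tilt 0.47 jawyaw 93.4 q7 -0.09 op mm 38.8 F [ 0.3 -0.2  2.3]
 roll -0.0  shift [-0.0004  0.0006 -0.0001]
[ 0.301  1.04  -0.701  2.254  1.603  0.596 -0.085]
```

Emit:
arm_command([
  [0.03, -0.015, 0, 0, 0],
  [0.03, -0.025, 0, 0, 0],
  [0.03, -0.03, 0, 0, 0],
  [0.03, -0.01, 0, 0, -0.17],
  [0.03, 0, 0, 0, -0.17],
  [0.03, 0, 0, 0, -0.17],
  [0.03, 0, 0, 0, -0.17],
  [0.03, 0, 0, 0, -0.17],
  [0.03, 0, 0, 0, -0.17],
  [0.03, 0, 0, 0, -0.17],
  [0.03, 0, 0, 0, -0.17],
  [0.03, 0, 0, 0, 0],
])

```text
clock: 15.58
tool_pos: [0.43, 0.0037, 0.0842]
eef_rot: [-0.46, 0.54, 0.46, 0.534]
contact_force: [-0.3, -0.9, -0.5]
opening: 0.44
```

```bash
python3 -c "
from plant import r
from h import *
go(r,.493,-.3386,.085,-8.5)
print(r.get_state()['q'].round(3))"
```

```text
t 15.57 tcp [0.43   0.0037 0.0842] tilt 0.5 jawyaw 171.2 q7 1.53 op mm 38.7 F [-0.3 -0.9 -0.5]
 roll -0.005  shift [ 0.0009 -0.1129 -0.3292]
[ 0.421  0.925 -0.923  2.235  1.29   0.729  1.528]
```

Emit:
arm_command([
  [0.03, 0, -0.006, -0.017, 0],
  [0.03, 0, -0.012, -0.036, 0],
  [0.03, 0, -0.015, -0.044, 0],
  [0.03, 0, -0.015, -0.044, 0],
  [0.03, 0, -0.015, -0.044, 0],
  [0.03, 0, -0.015, -0.044, 0],
  [0.03, 0, -0.015, -0.044, 0],
  [0.03, 0, -0.012, -0.034, 0],
  [0.03, 0, -0.008, -0.022, 0],
  [0.03, 0, 0, 0, 0],
  [0.03, 0, 0, 0, 0],
])

```text
clock: 16.95
tool_pos: [0.4921, -0.3369, 0.0861]
eef_rot: [-0.461, 0.539, 0.461, 0.534]
contact_force: [-0.7, 0.1, -1.1]
opening: 0.441
```

```bash
python3 -c "
from plant import r
from h import *
go(r,.493,-.3386,.012,-8.5)
print(r.get_state()['q'].round(3))"
```

```text
t 16.95 tcp [ 0.4921 -0.3369  0.0861] tilt 0.45 jawyaw 171.3 q7 2.61 op mm 38.8 F [-0.7  0.1 -1.1]
 roll -0.003  shift [ 0.0741 -0.0015 -0.0011]
[ 1.01   1.038 -0.943  1.745  1.039  0.952  2.608]
```

Joint 7 is close to its stop, so I'll take the equivalent half turn back before lowering.

Emit:
arm_command([
  [0.03, 0, 0, 0, 0.175],
  [0.03, 0, 0, 0, 0.175],
  [0.03, 0, 0, 0, 0.175],
  [0.03, 0, 0, 0, 0.175],
  [0.03, 0, 0, 0, 0.175],
  [0.03, 0, 0, 0, 0.175],
  [0.03, 0, 0, 0, 0.175],
  [0.03, 0, 0, 0, 0.175],
  [0.03, 0, 0, 0, 0.175],
])

```text
clock: 18.08
tool_pos: [0.4924, -0.3363, 0.0864]
eef_rot: [0.054, 0.707, -0.058, 0.703]
contact_force: [-0.1, 0.3, -0.7]
opening: 0.441
```

Emit:
arm_command([
  [0.03, 0, 0, 0, 0.175],
  [0.03, 0, 0, 0, 0.175],
  [0.03, 0, 0, 0, 0.175],
  [0.03, 0, 0, 0, 0.175],
  [0.03, 0, 0, 0, 0.175],
  [0.03, 0, 0, 0, 0.175],
  [0.03, 0, 0, 0, 0.175],
  [0.03, 0, 0, 0, 0.175],
  [0.03, 0, 0, 0, 0.163],
  [0.03, 0, 0, 0, 0],
])

```text
clock: 19.32
tool_pos: [0.4925, -0.3365, 0.0864]
eef_rot: [-0.532, -0.463, 0.538, -0.463]
contact_force: [-0.9, -0.3, -0.5]
opening: 0.439
```

```bash
python3 -c "
from plant import r
from h import *
go(r,.493,-.3386,.012,-8.5)
print(r.get_state()['q'].round(3))"
```

```text
t 19.32 tcp [ 0.4925 -0.3365  0.0864] tilt 0.46 jawyaw -8.3 q7 0.07 op mm 38.6 F [-0.9 -0.3 -0.5]
 roll 0.004  shift [0.0744 0.0012 0.0016]
[ 0.639  0.866 -0.213  1.765  0.329  0.549  0.071]
```

Emit:
arm_command([
  [0.03, 0.02, 0.001, 0.001, 0],
  [0.03, 0.025, 0, 0, 0],
  [0.03, 0.015, 0, 0, 0],
  [0.03, 0.008, 0, 0, 0],
  [0.03, 0.004, 0, 0, 0],
  [0.03, 0.002, 0, 0, 0],
  [0.03, 0, 0, 0, 0],
])

```text
clock: 20.2
tool_pos: [0.493, -0.3403, 0.0126]
eef_rot: [-0.533, -0.461, 0.538, -0.462]
contact_force: [-0.4, -0.2, -1.0]
opening: 0.441
```

Emit:
arm_command([
  [0.03, 0.0015, 0, 0, 0],
  [0.03, 0.0015, 0, 0, 0],
  [0.03, 0.0005, 0, 0, 0],
  [0.042, 0, 0, 0, 0],
  [0.05, 0, 0, 0, 0],
  [0.05, 0, 0, 0, 0],
  [0.05, -0.02, 0, 0, 0],
  [0.05, -0.03, 0, 0, 0],
  [0.055, -0.03, 0, 0, 0],
  [0.055, -0.02, 0, 0, 0],
  [0.055, 0, 0, 0, 0],
])

```text
clock: 21.58
tool_pos: [0.4946, -0.3403, 0.1114]
eef_rot: [-0.533, -0.46, 0.538, -0.464]
contact_force: [-0.7, -0.3, 0.3]
opening: 0.625
```

```bash
python3 -c "
from plant import r
from h import *
go(r,.5075,-.0873,.11,90)
print(r.get_state()['q'].round(3))
p,d=r.snapshot('scene')
p=p[:,:,::-1]
cv2.imwrite('pics/s3.png',cv2.resize(p[80:200,150:330],None,fx=4,fy=4,interpolation=cv2.INTER_CUBIC))"
```

```text
t 21.57 tcp [ 0.4946 -0.3403  0.1114] tilt 0.49 jawyaw -8.5 q7 0.08 op mm 55.0 F [-0.7 -0.3  0.3]
 roll 1.423  shift [ 0.0014 -0.253  -0.013 ]
[ 0.652  0.831 -0.229  1.748  0.318  0.598  0.082]
```

View pics/s3.png

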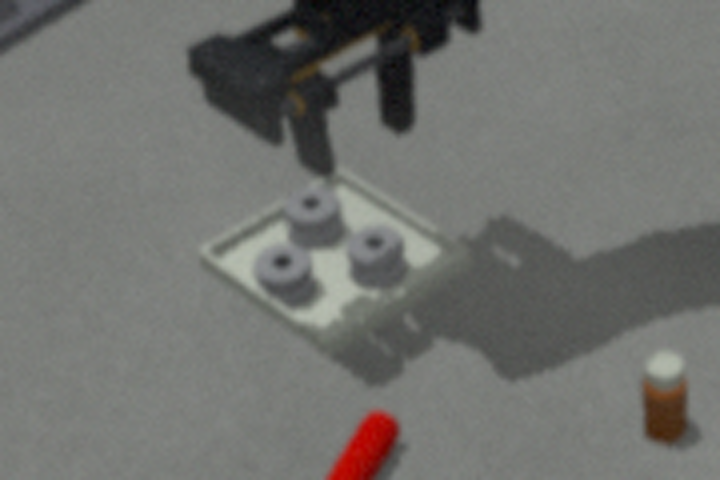

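Both wheels lie flat in the tray at (313,215) and (376,250). Next is the vial at (0.5075, -0.087).

```bash
python3 -c "
from plant import r
from h import *
go(r,.5075,-.0873,.09,-8.5)"
```

```text
t 21.62 tcp [ 0.4937 -0.3399  0.11  ] tilt 0.47 jawyaw -8.5 q7 0.08 op mm 55.0 F [-0.2 -0.2 -0.1]
 roll 0.0  shift [ 0.0181 -0.0237 -0.252 ]
```

Emit:
arm_command([
  [0.06, 0.002, -0.0024, -0.02, 0],
  [0.06, 0.003, -0.004, -0.042, 0],
  [0.06, 0.003, -0.005, -0.05, 0],
  [0.06, 0.003, -0.005, -0.05, 0],
  [0.06, 0.003, -0.004, -0.045, 0],
  [0.06, 0.002, -0.002, -0.03, 0],
  [0.06, 0.002, -0.001, -0.015, 0],
  [0.06, 0, 0, 0, 0],
  [0.06, 0, 0, 0, 0],
])

```text
clock: 22.75
tool_pos: [0.5068, -0.0886, 0.0889]
eef_rot: [-0.533, -0.461, 0.539, -0.462]
contact_force: [-0.1, -0.5, -0.1]
opening: 0.681
```

```bash
python3 -c "
from plant import r
from h import *
go(r,.5075,-.0873,.014,-8.5)"
```

```text
t 22.75 tcp [ 0.5068 -0.0886  0.0889] tilt 0.55 jawyaw -8.6 q7 -0.33 op mm 59.9 F [-0.1 -0.5 -0.1]
 roll -0.002  shift [ 0.0749  0.0009 -0.002 ]
```

Emit:
arm_command([
  [0.06, 0.015, 0.001, -0.001, 0],
  [0.06, 0.025, 0, 0, 0],
  [0.06, 0.022, 0, 0, 0],
  [0.06, 0.012, 0, 0, 0],
  [0.06, 0, 0, 0, 0],
])

```text
clock: 23.38
tool_pos: [0.5072, -0.087, 0.0141]
eef_rot: [-0.532, -0.462, 0.539, -0.461]
contact_force: [0.2, -0.4, 0.2]
opening: 0.683
```

```bash
python3 -c "
from plant import r
from h import *
go(r,.5075,-.0873,.014,-8.5)"
```

```text
t 23.38 tcp [ 0.5072 -0.087   0.0141] tilt 0.56 jawyaw -8.5 q7 -0.35 op mm 60.1 F [ 0.2 -0.4  0.2]
 roll -0.0  shift [0.0001 0.0003 0.0003]
```

Emit:
arm_command([
  [0.035, 0, 0, 0, 0],
  [0.02, 0, 0, 0, 0],
  [0.02, 0, 0, 0, 0],
  [0.02, 0, 0, 0, 0],
  [0.02, 0, 0, 0, 0],
  [0.02, 0, 0, 0, 0],
  [0.02, -0.01, 0, 0, 0],
  [0.02, -0.02, 0, 0, 0],
  [0.02, -0.015, 0, 0, 0],
  [0.02, 0, 0, 0, 0],
], force=15)

```text
clock: 24.62
tool_pos: [0.5089, -0.0864, 0.0612]
eef_rot: [-0.533, -0.461, 0.538, -0.463]
contact_force: [-0.5, 0.5, -0.5]
opening: 0.315
```

```bash
python3 -c "
from plant import r
from h import *
go(r,.627,-.047,.059,-8.5)
p,d=r.snapshot('scene')
p=p[:,:,::-1]
cv2.imwrite('pics/s4.png',cv2.resize(p[120:280,240:440],None,fx=3,fy=3,interpolation=cv2.INTER_CUBIC))"
```

```text
t 24.62 tcp [ 0.5089 -0.0864  0.0612] tilt 0.4 jawyaw -8.5 q7 -0.34 op mm 27.7 F [-0.5  0.5 -0.5]
 roll 0.0  shift [ 0.0016  0.111  -0.0564]
```

View pics/s4.png

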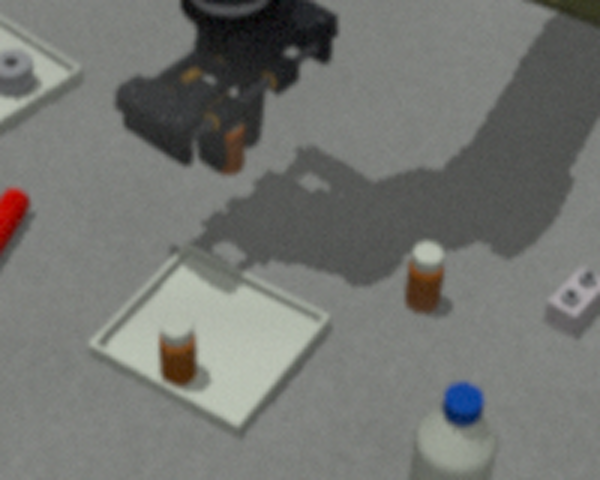

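The vial is upright in the fingers at (232,148), with 27.7 mm measured. The tray is clear on its near side.

Emit:
arm_command([
  [0.02, 0, 0.01, -0.005, 0],
  [0.02, 0, 0.022, -0.011, 0],
  [0.02, 0, 0.027, -0.014, 0],
  [0.02, 0, 0.025, -0.013, 0],
  [0.02, 0, 0.017, -0.0084, 0],
  [0.02, 0, 0.01, -0.005, 0],
  [0.02, 0, 0, 0, 0],
  [0.02, 0, 0, 0, 0],
])

```text
clock: 25.68
tool_pos: [0.6252, -0.0473, 0.0588]
eef_rot: [-0.532, -0.462, 0.539, -0.462]
contact_force: [0.4, -0.5, 0.5]
opening: 0.313
```

```bash
python3 -c "
from plant import r
from h import *
go(r,.627,-.047,.018,-8.5)"
```

```text
t 25.68 tcp [ 0.6252 -0.0473  0.0588] tilt 0.57 jawyaw -8.5 q7 -0.35 op mm 27.5 F [ 0.4 -0.5  0.5]
 roll 0.0  shift [ 0.0408  0.002  -0.0009]
```

Emit:
arm_command([
  [0.02, 0.012, 0, 0, 0],
  [0.02, 0.014, 0, 0, 0],
  [0.02, 0.008, 0, 0, 0],
  [0.02, 0.004, 0, 0, 0],
  [0.02, 0.001, 0, 0, 0],
  [0.02, 0, 0, 0, 0],
])

```text
clock: 26.42
tool_pos: [0.6262, -0.0471, 0.0204]
eef_rot: [-0.533, -0.461, 0.538, -0.462]
contact_force: [-0.0, 0.6, -0.2]
opening: 0.312
```

Emit:
arm_command([
  [0.02, 0.001, 0, 0, 0],
  [0.02, 0.001, 0, 0, 0],
  [0.02, 0.0005, 0, 0, 0],
  [0.03, 0, 0, 0, 0],
  [0.038, 0, 0, 0, 0],
  [0.044, 0, 0, 0, 0],
  [0.044, 0, 0, 0, 0],
  [0.044, -0.02, 0, 0, 0],
  [0.05, -0.03, 0, 0, 0],
  [0.055, -0.03, 0, 0, 0],
  [0.055, 0, 0, 0, 0],
  [0.055, 0, 0, 0, 0],
])

```text
clock: 27.92
tool_pos: [0.6263, -0.0467, 0.098]
eef_rot: [-0.533, -0.461, 0.539, -0.462]
contact_force: [0.1, -1.2, -0.5]
opening: 0.624
```

```bash
python3 -c "
from plant import r
from h import *
go(r,.514,.1045,.094,-8.5)
print(r.get_state()['q'].round(3))
p,d=r.snapshot('scene')
p=p[:,:,::-1]
cv2.imwrite('pics/s5.png',cv2.resize(p[120:280,240:440],None,fx=3,fy=3,interpolation=cv2.INTER_CUBIC))"
```

```text
t 27.93 tcp [ 0.6263 -0.0467  0.098 ] tilt 0.48 jawyaw -8.5 q7 -0.34 op mm 54.9 F [ 0.1 -1.2 -0.5]
 roll 0.001  shift [ 0.0037 -0.1334 -0.133 ]
[ 0.081  0.876 -0.152  1.659  0.209  0.628 -0.335]
```

View pics/s5.png

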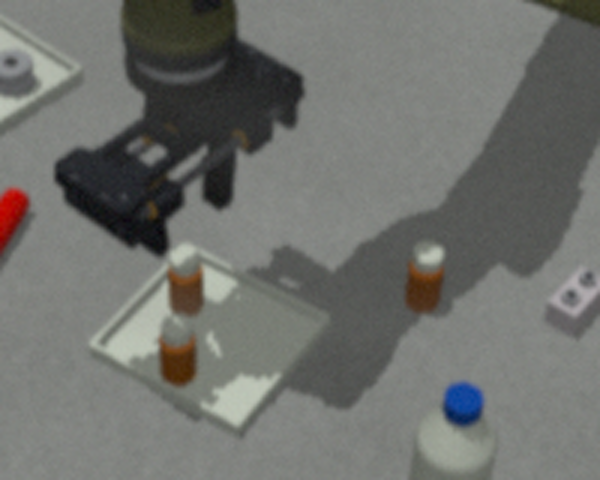

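The vial stands upright in the tray at (185,280). Now the other vial.

Emit:
arm_command([
  [0.06, 0, -0.013, -0.013, 0],
  [0.06, 0.001, -0.025, -0.025, 0],
  [0.06, 0.001, -0.03, -0.03, 0],
  [0.06, 0.001, -0.03, -0.03, 0],
  [0.06, 0, -0.022, -0.022, 0],
  [0.06, 0, -0.0134, -0.013, 0],
  [0.06, 0, 0, 0, 0],
  [0.06, 0, 0, 0, 0],
])

```text
clock: 28.98
tool_pos: [0.515, 0.1031, 0.0943]
eef_rot: [-0.533, -0.46, 0.539, -0.462]
contact_force: [-0.5, -0.9, -0.0]
opening: 0.681
```

```bash
python3 -c "
from plant import r
from h import *
go(r,.5138,.1045,.014,-8.5)"
```

```text
t 28.98 tcp [0.515  0.1031 0.0943] tilt 0.5 jawyaw -8.6 q7 -0.61 op mm 59.9 F [-0.5 -0.9 -0. ]
 roll -0.001  shift [ 0.0802 -0.0011 -0.0019]
```

Emit:
arm_command([
  [0.06, 0.018, -0.001, -0.001, 0],
  [0.06, 0.028, 0, 0, 0],
  [0.06, 0.022, 0, 0, 0],
  [0.06, 0.012, 0, 0, 0],
  [0.06, 0, 0, 0, 0],
])

```text
clock: 29.6
tool_pos: [0.5129, 0.1043, 0.0138]
eef_rot: [-0.533, -0.461, 0.539, -0.462]
contact_force: [0.1, 0.2, 0.5]
opening: 0.681
```

```bash
python3 -c "
from plant import r
from h import *
go(r,.5138,.1045,.014,-8.5)"
```

```text
t 29.6 tcp [0.5129 0.1043 0.0138] tilt 0.54 jawyaw -8.5 q7 -0.63 op mm 59.9 F [0.1 0.2 0.5]
 roll -0.001  shift [-0.0002  0.0008 -0.0004]
```

Emit:
arm_command([
  [0.035, 0, 0, 0, 0],
  [0.02, 0, 0, 0, 0],
  [0.02, 0, 0, 0, 0],
  [0.02, 0, 0, 0, 0],
  [0.02, 0, 0, 0, 0],
  [0.02, 0, 0, 0, 0],
  [0.02, -0.01, 0, 0, 0],
  [0.02, -0.02, 0, 0, 0],
  [0.02, -0.015, 0, 0, 0],
  [0.02, 0, 0, 0, 0],
  [0.02, 0, 0, 0, 0],
], force=15)

```text
clock: 30.98
tool_pos: [0.5129, 0.1054, 0.0592]
eef_rot: [-0.533, -0.461, 0.539, -0.462]
contact_force: [0.6, 0.7, -0.3]
opening: 0.315
```

```bash
python3 -c "
from plant import r
from h import *
go(r,.625,.025,.059,-8.5)"
```

```text
t 30.98 tcp [0.5129 0.1054 0.0592] tilt 0.5 jawyaw -8.5 q7 -0.62 op mm 27.7 F [ 0.6  0.7 -0.3]
 roll 0.0  shift [-0.      0.1228  0.063 ]
```

Emit:
arm_command([
  [0.02, 0, 0.011, 0.006, 0],
  [0.02, 0, 0.025, 0.0125, 0],
  [0.02, 0, 0.03, 0.0155, 0],
  [0.02, 0, 0.028, 0.0145, 0],
  [0.02, 0, 0.018, 0.0092, 0],
  [0.02, 0, 0.0108, 0.0053, 0],
  [0.02, 0, 0, 0, 0],
  [0.02, 0, 0, 0, 0],
])

```text
clock: 31.98
tool_pos: [0.6243, 0.026, 0.0589]
eef_rot: [-0.532, -0.462, 0.539, -0.462]
contact_force: [0.5, -0.2, -0.6]
opening: 0.31
```

```bash
python3 -c "
from plant import r
from h import *
go(r,.625,.025,.018,-8.5)"
```

```text
t 31.98 tcp [0.6243 0.026  0.0589] tilt 0.52 jawyaw -8.4 q7 -0.45 op mm 27.3 F [ 0.5 -0.2 -0.6]
 roll 0.002  shift [0.0409 0.0011 0.0006]
```

Emit:
arm_command([
  [0.02, 0.012, 0, 0, 0],
  [0.02, 0.014, 0, 0, 0],
  [0.02, 0.008, 0, 0, 0],
  [0.02, 0.004, 0, 0, 0],
  [0.02, 0.001, 0, 0, 0],
  [0.02, 0, 0, 0, 0],
])

```text
clock: 32.72
tool_pos: [0.6252, 0.0249, 0.0204]
eef_rot: [-0.533, -0.461, 0.538, -0.462]
contact_force: [-0.7, -0.0, -0.9]
opening: 0.315
```

Emit:
arm_command([
  [0.02, 0.001, 0, 0, 0],
  [0.02, 0.001, 0, 0, 0],
  [0.02, 0.0005, 0, 0, 0],
  [0.03, 0, 0, 0, 0],
  [0.038, 0, 0, 0, 0],
  [0.044, 0, 0, 0, 0],
  [0.044, 0, 0, 0, 0],
  [0.044, -0.02, 0, 0, 0],
  [0.05, -0.03, 0, 0, 0],
  [0.055, -0.03, 0, 0, 0],
  [0.055, 0, 0, 0, 0],
  [0.055, 0, 0, 0, 0],
])

```text
clock: 34.22
tool_pos: [0.6253, 0.0253, 0.0981]
eef_rot: [-0.533, -0.461, 0.539, -0.462]
contact_force: [-0.9, 0.7, -0.3]
opening: 0.629
```

```bash
python3 -c "
from plant import r
from h import *
go(r,.4555,.2116,.094,83.5)
print(r.get_state()['q'].round(3))
p,d=r.snapshot('scene')
p=p[:,:,::-1]
cv2.imwrite('pics/s6.png',cv2.resize(p[120:280,240:440],None,fx=3,fy=3,interpolation=cv2.INTER_CUBIC))"
```

```text
t 34.23 tcp [0.6253 0.0253 0.0981] tilt 0.48 jawyaw -8.5 q7 -0.44 op mm 55.4 F [-0.9  0.7 -0.3]
 roll 1.536  shift [ 0.0062 -0.1659  0.1897]
[-0.038  0.874 -0.145  1.665  0.2    0.623 -0.442]
```

View pics/s6.png

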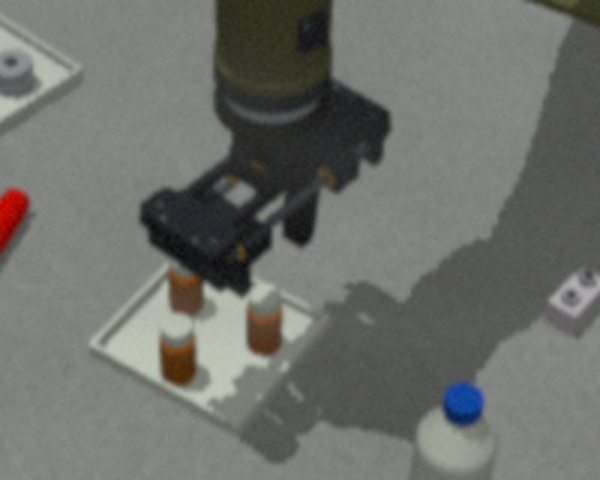

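Both vials stand upright in the tray, at (185,285) and (264,325). On to the block.

```bash
python3 -c "
from plant import r
from h import *
go(r,.4555,.2116,.1)"
```

```text
t 34.27 tcp [0.6248 0.0253 0.0974] tilt 0.53 jawyaw -8.5 q7 -0.44 op mm 54.9 F [-0.9  0.1 -0.1]
 roll -0.0  shift [-0.0026 -0.1949 -0.1594]
```

Emit:
arm_command([
  [0.06, -0.003, -0.016, -0.013, 0],
  [0.06, 0, -0.035, -0.028, 0],
  [0.06, 0, -0.04, -0.033, 0],
  [0.06, 0, -0.04, -0.033, 0],
  [0.06, 0, -0.035, -0.029, 0],
  [0.06, 0, -0.018, -0.015, 0],
  [0.06, 0, -0.011, -0.009, 0],
  [0.06, 0, 0, 0, 0],
])

```text
clock: 35.28
tool_pos: [0.4557, 0.2127, 0.1002]
eef_rot: [-0.532, -0.462, 0.539, -0.462]
contact_force: [-0.2, -0.1, -0.4]
opening: 0.681
```

Emit:
arm_command([
  [0.06, 0, 0, 0, -0.178],
  [0.06, 0, 0, 0, -0.178],
  [0.06, 0, 0, 0, -0.178],
  [0.06, 0, 0, 0, -0.178],
  [0.06, 0, 0, 0, -0.178],
  [0.06, 0, 0, 0, -0.178],
  [0.06, 0, 0, 0, -0.178],
  [0.06, 0, 0, 0, -0.178],
  [0.06, 0, 0, 0, -0.178],
  [0.06, 0, 0, 0, 0],
  [0.06, 0, 0, 0, 0],
])

```text
clock: 36.65
tool_pos: [0.4568, 0.2114, 0.1004]
eef_rot: [0.04, 0.708, -0.045, 0.704]
contact_force: [0.2, -0.1, 0.3]
opening: 0.681
```

```bash
python3 -c "
from plant import r
from h import *
go(r,.4555,.2116,.005,83.5)
print(r.get_state()['q'].round(3))"
```

```text
t 36.65 tcp [0.4568 0.2114 0.1004] tilt 0.49 jawyaw 83.0 q7 0.2 op mm 59.9 F [ 0.2 -0.1  0.3]
 roll -0.008  shift [ 0.0954  0.0007 -0.0008]
[-0.253  0.798 -0.452  2.027  0.732  0.49   0.196]
```

Emit:
arm_command([
  [0.06, 0.02, 0, -0.001, -0.008],
  [0.06, 0.03, 0, 0, 0],
  [0.06, 0.025, 0, 0, 0],
  [0.06, 0.013, 0, 0, 0],
  [0.06, 0.007, 0, 0, 0],
  [0.06, 0, 0, 0, 0],
])

```text
clock: 37.4
tool_pos: [0.4548, 0.2119, 0.0056]
eef_rot: [0.036, 0.708, -0.041, 0.704]
contact_force: [-0.0, 0.3, -0.8]
opening: 0.683
```

```bash
python3 -c "
from plant import r
from h import *
go(r,.4555,.2116,.005,83.5)
print(r.get_state()['q'].round(3))"
```

```text
t 37.4 tcp [0.4548 0.2119 0.0056] tilt 0.48 jawyaw 83.8 q7 0.04 op mm 60.1 F [-0.   0.3 -0.8]
 roll 0.005  shift [ 0.0006 -0.0002  0.0008]
[-0.39   0.956 -0.23   2.057  0.912  0.241  0.039]
```

Emit:
arm_command([
  [0.035, 0, 0, 0, 0],
  [0.018, 0, 0, 0, 0],
  [0.018, 0, 0, 0, 0],
  [0.018, 0, 0, 0, 0],
  [0.018, 0, 0, 0, 0],
  [0.018, 0, 0, 0, 0],
  [0.018, -0.01, 0, 0, 0],
  [0.018, -0.02, 0, 0, 0],
  [0.018, -0.025, 0, 0, 0],
  [0.018, -0.005, 0, 0, 0],
  [0.018, 0, 0, 0, 0],
  [0.018, 0, 0, 0, 0],
], force=25)

```text
clock: 38.9
tool_pos: [0.4546, 0.2119, 0.0648]
eef_rot: [0.036, 0.708, -0.041, 0.704]
contact_force: [-0.7, 0.4, -1.3]
opening: 0.295
```

```bash
python3 -c "
from plant import r
from h import *
go(r,.485,.369,.065,90.5)
print(r.get_state()['q'].round(3))"
```

```text
t 38.9 tcp [0.4546 0.2119 0.0648] tilt 0.55 jawyaw 83.8 q7 0.13 op mm 26.0 F [-0.7  0.4 -1.3]
 roll -0.117  shift [-0.0015  0.1568  0.0318]
[-0.297  0.855 -0.385  2.046  0.811  0.406  0.134]
```

Emit:
arm_command([
  [0.018, 0, 0, 0, -0.117],
  [0.018, 0, 0.014, 0.003, 0],
  [0.018, 0, 0.028, 0.006, 0],
  [0.018, 0, 0.035, 0.007, 0],
  [0.018, 0, 0.035, 0.007, 0],
  [0.018, 0, 0.028, 0.0055, 0],
  [0.018, 0, 0.0168, 0.0033, 0],
  [0.018, 0, 0, 0, 0],
  [0.018, 0, 0, 0, 0],
])

```text
clock: 40.02
tool_pos: [0.4851, 0.3685, 0.0639]
eef_rot: [-0.005, 0.709, -0.0, 0.705]
contact_force: [-1.0, -0.2, -1.4]
opening: 0.295
```

```bash
python3 -c "
from plant import r
from h import *
go(r,.485,.369,.010,90.5)
print(r.get_state()['q'].round(3))
p,d=r.snapshot('scene')
p=p[:,:,::-1]
cv2.imwrite('pics/s7.png',cv2.resize(p[150:310,400:600],None,fx=3,fy=3,interpolation=cv2.INTER_CUBIC))"
```

```text
t 40.02 tcp [0.4851 0.3685 0.0639] tilt 0.58 jawyaw 90.4 q7 0.23 op mm 26.0 F [-1.  -0.2 -1.4]
 roll -0.001  shift [0.0539 0.001  0.0003]
[-0.445  0.956 -0.514  1.714  0.7    0.675  0.233]
```

View pics/s7.png

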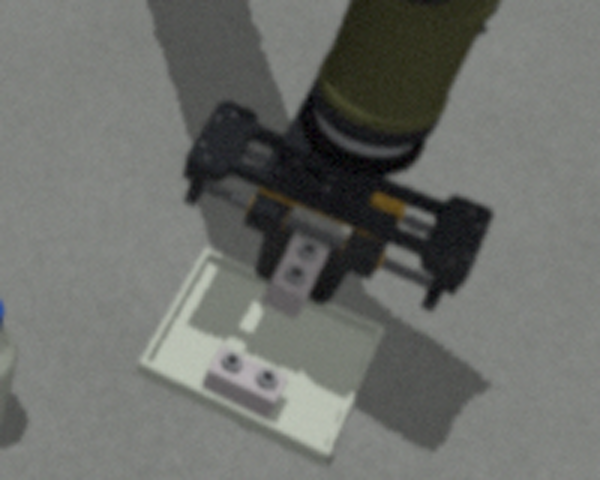

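The block is held ports up at (300,270), over free floor behind the sample at (248,375). I'm lowering it.

Emit:
arm_command([
  [0.018, 0.015, 0, 0, 0],
  [0.018, 0.018, 0, 0, 0],
  [0.018, 0.01, 0, 0, 0],
  [0.018, 0.005, 0, 0, 0],
  [0.018, 0.003, 0, 0, 0],
  [0.018, 0, 0, 0, 0],
])

```text
clock: 40.83
tool_pos: [0.4852, 0.3691, 0.0135]
eef_rot: [-0.005, 0.709, 0.001, 0.705]
contact_force: [0.2, 0.2, -1.7]
opening: 0.297
```

Emit:
arm_command([
  [0.018, 0.0015, 0, 0, 0],
  [0.018, 0.0015, 0, 0, 0],
  [0.018, 0.0007, 0, 0, 0],
  [0.028, 0, 0, 0, 0],
  [0.036, 0, 0, 0, 0],
  [0.042, 0, 0, 0, 0],
  [0.042, 0, 0, 0, 0],
  [0.042, -0.02, 0, 0, 0],
  [0.045, -0.04, 0, 0, 0],
  [0.045, -0.05, 0, 0, 0],
  [0.045, -0.03, 0, 0, 0],
  [0.045, 0, 0, 0, 0],
])

```text
clock: 42.32
tool_pos: [0.4871, 0.3714, 0.1536]
eef_rot: [-0.003, 0.707, 0.002, 0.707]
contact_force: [0.4, -0.3, -0.4]
opening: 0.51
```

```bash
python3 - <<'E'
from plant import r
from h import *
go(r,.485,.2,.15)
p,d=r.snapshot('scene');cv2.imwrite('pics/s8.png',p[:,:,::-1])
p,d=r.snapshot('top');cv2.imwrite('pics/t8.png',cv2.resize(p[110:270,150:500,::-1],None,fx=2.28,fy=2.28,interpolation=cv2.INTER_CUBIC))
E
```

```text
t 42.33 tcp [0.4871 0.3714 0.1536] tilt 0.11 jawyaw 90.5 q7 0.31 op mm 44.9 F [ 0.4 -0.3 -0.4]
 roll -0.0  shift [ 0.0039 -0.1714 -0.0035]
```

View pics/s8.png

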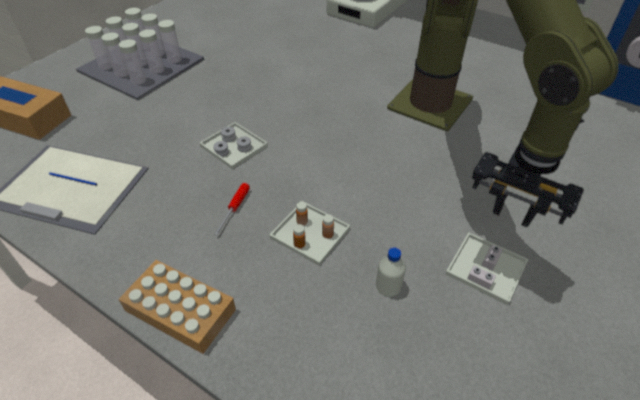

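All five pieces are in their trays: wheels around (233,140), vials around (313,228) and block at (491,256). I'll move the arm off the block tray and measure the final positions from the top.

Emit:
arm_command([
  [0.045, 0, -0.02, 0, 0],
  [0.045, 0, -0.04, 0, 0],
  [0.045, 0, -0.04, 0, 0],
  [0.045, 0, -0.04, 0, 0],
  [0.045, 0, -0.03, 0, 0],
  [0.045, 0, -0.015, 0, 0],
  [0.045, 0, 0, 0, 0],
  [0.045, 0, 0, 0, 0],
])

```text
clock: 43.42
tool_pos: [0.4874, 0.1864, 0.1509]
eef_rot: [-0.005, 0.709, 0.002, 0.705]
contact_force: [0.9, 0.0, 0.7]
opening: 0.511
```

```bash
python3 - <<'E'
from plant import r
from h import *
p,d=r.snapshot('top');cv2.imwrite('pics/t9.png',cv2.resize(p[110:270,150:500,::-1],None,fx=2.28,fy=2.28,interpolation=cv2.INTER_CUBIC))
P=cloud(r,'top',d);H=P[...,2]
T={'vial':((.642,-.012),.45),'wheel':((.5,-.373),-8.5),'block':((.5065,.369),.5)}
for k,(c,a) in T.items():
    m=((abs(P[...,0]-c[0])<.08)&(abs(P[...,1]-c[1])<.08)&(H>.022)&(d>0)).astype(np.uint8)
    n,l,s,_=cv2.connectedComponentsWithStats(m)
    for i in range(1,n):
        if s[i,4]<25: continue
        q=P[l==i]; t=q[q[:,2]>np.percentile(q[:,2],95)-.008].mean(0)
        a_=np.radians(a);w=t[:2]-c
        print(k,'tray xy mm',np.round([1000*(w[0]*np.cos(a_)+w[1]*np.sin(a_)),1000*(-w[0]*np.sin(a_)+w[1]*np.cos(a_))],1),'top z',np.percentile(q[:,2],90).round(4),s[i,4])
m=((abs(P[...,0]-.668)<.06)&(abs(P[...,1]-.21)<.05)&(H>.02));print('bottle',P[m][:,:2].mean(0),P[m][P[m][:,2]>.114].mean(0))
m=((abs(P[...,0]-.69)<.12)&(abs(P[...,1]+.21)<.07)&(H>.007)).astype(np.uint8);n,l,s,_=cv2.connectedComponentsWithStats(m);i=1+s[1:,4].argmax();print('driver',cv2.minAreaRect(P[l==i][:,:2].astype(np.float32)))
E
```

```text
vial tray xy mm [42.7 -1.6] top z 0.0643 101
vial tray xy mm [-17.6  36.6] top z 0.0638 100
vial tray xy mm [-17.5 -36.2] top z 0.0638 100
wheel tray xy mm [42.5  1.6] top z 0.0322 183
wheel tray xy mm [-13.2  31.5] top z 0.0318 172
wheel tray xy mm [-12.8 -34. ] top z 0.0322 188
block tray xy mm [42.9 -1.3] top z 0.0359 193
block tray xy mm [-14.2   0.9] top z 0.0363 138
bottle [0.66439578 0.20394812] [0.669388   0.20935079 0.11950438]
driver ((0.6932169198989868, -0.21013835072517395), (0.1692429780960083, 0.02626347355544567), 15.62746810913086)
```

View pics/t9.png

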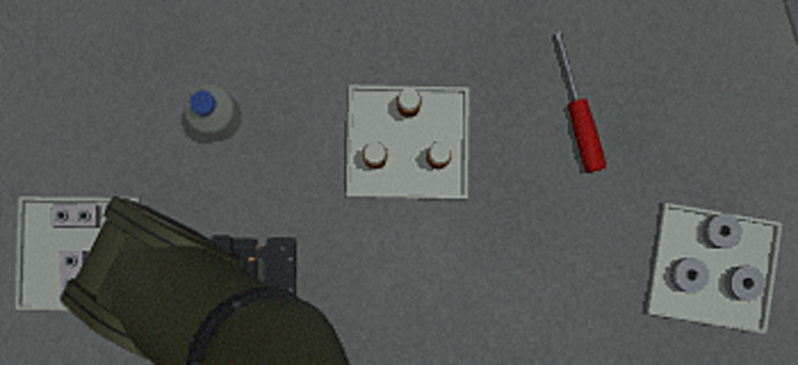

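Each placed piece matches its fixed sample's height and lies within its tray. The bottle at (210,112) and the screwdriver at (580,105) have not moved. Handing in.

```bash
python3 -c "
from plant import r
print(r.finish_job())"
```

```text
the job is handed in; nothing more can be done
None
```

I put both wheels, both vials and the valve block in their trays, and handed the job in at about 43.5 s of the 120 s. No verdict was reported, so the checks below are my own.

**Final top-view measurements (tray frame, mm):**

| Piece | Position (x, y) | Top height compared with the fixed sample |
|---|---|---|
| Wheels | (-13, 32) and (-13, -34) | within 0.5 mm |
| Vials | (-18, 37) and (-18, -36) | within 0.5 mm |
| Block | about (-14, 1) | within 0.5 mm |

- **Orientation:** the camera views show the vials upright, the wheels flat and the block with its ports up.
- **Bystanders:** the bottle and the screwdriver measure within about 2 mm of where they started.

**What went wrong or disagreed:**
- **Second wheel:** the first try stopped above it because a wrist joint was at its stop. The fingers closed in the air without touching anything, and it worked after I turned the gripper.
- **Block check:** the arm partly hid the block in the last top view, so its measured x is biased. I set it down at about x = -22 mm. The scene view just before showed it lying properly in the tray.

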